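# Return the green paint tin through the chest flap

## Robot

A 6-joint arm with a two-finger parallel gripper is mounted at the origin on the work surface. World frame = base frame: x ahead of the robot, y to its left, z up, the work surface at z = 0. Lengths are in m, angles in rad, forces in N, time in s.
With the tool pointing down it reaches from about 0.375 to 0.975 m from the base axis. Payload 3.8 kg.
Tool frame: the origin (TCP) lies at the very end of the fingers, on their centre line; the grasp point (between the pads) lies 19 mm behind it; z points along the fingers, y is the line along which they close (so a half turn about z gives the same grasp; the last joint's range is limited). The gripper opens to 85 mm and grips with 20 to 120 N. Pads are 22 mm wide; open, the fingers measure 114 mm over their backs; the gripper's body (76 mm by 85 mm) begins 54 mm behind the grasp point. The pads swing forward as they close: fully open they stand 13 mm farther back than shut.
Start: joints at [-1.321, 0.264, 1.604, -0, 1.274, -0.037], TCP at [0.191, -0.647, 0.231] pointing down, gripper open.
Joint ranges: [-2.63, 2.63], [-0.94, 2.18], [0.31, 2.57], [-1.31, 4.45], [0, 2.66], [-2.55, 2.55]. Speed limits (rad/s): [2.57, 2.57, 3.14, 3.14, 3.14, 3.14].

## Interface

Orientations are given as a rotation vector (axis times angle).
In Python, from workcell import * gives the robot as it stands.
- The arm moves only by the shell command python3 -m crank 'ROWS' [OPENING] [FORCE]. ROWS is JSON, a list that holds one entry, the list of rows, each a list of 6 numbers: the shift along the tool's x, y, z in cm, then the turn, a rotation vector about the tool's x, y, z in rad. In form: [[[dx, dy, dz, ax, ay, az], ...]]. A call has 1 to 8 rows; each row shifts and turns the commanded pose from where the row before left it, along the tool's axes as they then stand; what a row does not reach is not made up. A row lasts 1/12 s, in which the tool goes at most 41.7 mm and 7.16 degrees, less where a joint would pass 70% of its speed; a pose out of reach is approached as far as the arm can. A call with a gripper value outside its range is refused whole. OPENING is the finger opening in cm, from 0 to 8.54, set as the call begins (- or left out, the last holds). The fingers move at their own pace and stop on an object; FORCE is the grip in N (left out, the last holds). Time passes only in rows, so rows that do not move let the fingers close. It gives the time, the measured TCP pose, the force, the opening and the grip force at its end, in the units of the state.
- read_state(): the state, without advancing time (a new reading comes with each control period).
- read_camera(name): name is "scene" or "top" or "wrist"; returns the picture (400x640x3 uint8, blue, green, red); there is no depth.
- camera_model(name): a dict with "camera_matrix" (3x3 intrinsics, pixels), "R" (3x3) and "t" (3): a world point X has camera coordinates R X + t. Camera axes: x right, y down, z forward; pixel columns grow to the right and rows downward; lengths in m; the calibration is good to about 2 mm. The wrist camera is an equidistant fisheye: a pixel r from the principal point sees the ray r / f radians off the axis. A picture is of the moment at which its call begins: read the wrist's pose just before it. camera_model takes no time and is no camera call; for the wrist camera it gives the pose at the moment of the call.
- finish_job(): hands the job in; it is judged then, once.
The state is a dict: "time": time; "q": joint angles; "joint_vel": joint speeds; "joint_torque": joint torques, N m; "tool_pos": TCP position; "tcp_rot": TCP orientation; "wrist_force": force on the tool from outside, world axes, zero at the start; "torque": the same for the moment, N m; "width": opening from 0.0 (shut) to 1.0 (fully open); "grip_force": force on a finger pad.
Only numpy, scipy, OpenCV 4.12 (cv2) and the standard library are available. Lean on these libraries where they do the work, as an engineer would, in place of code of your own. Each camera call takes 0.05 s, during which the arm holds its last target. There are 200 camera calls.

## Task

Two paint tins have been left on the shelf of the returns chest. With your fingertips only, gently push the green tin along the shelf and in through the hanging flap until it goes down the chute, then draw your fingers back out so that the flap swings shut behind it. Do not grip, lift or flick the tin, and leave the red tin and everything else on the table where it is.

Things in the scene. Friction and masses are not known exactly. Their poses are not given: they have to be found in the camera images.
- chest: Returns chest fixed to the table: blue front panel with yellow trim round the mouth, plywood sides, clear top at z = 240 mm, 420 mm wide. Origin on the table (z = 0) under the middle of the flap plane; +x into the chest, away from the robot, y left, z up. Front panel x = -6 to 0 mm. Inside, a steel chute falls at 30 degrees from the sill edge to a stop lip at x = 200 mm, z = 12 mm.
- shelf (a point): Middle of the smooth steel shelf outside the chest, on its upper face: chest x = -80, y = 0, z = 105 mm. The shelf runs from chest x = -160 (open front edge) to the front panel at x = 0 and over y = -210 to 210 mm, with rims 8 mm high along its two side edges.
- mouth (a point): Middle of the mouth at shelf height, in the flap plane (chest x = 0, y = 0, z = 105 mm). The mouth is 150 mm wide (y = -75 to 75) and 110 mm high (z = 105 to 215); the panel is solid beside and above it.
- sill_edge (a point): Middle of the inner edge of the sill, chest x = 38, y = 0, z = 105 mm: the shelf runs on level through the mouth to here, where the chute (150 mm wide) begins. A tin pushed until its middle is past this edge tips over it and slides down to the stop lip by itself.
- flap (a joint): Flap in the mouth: aluminium plate with yellow lower edge, 146 x 107 x 3 mm, 110 g, hinged along its top at chest x = 0, z = 215 mm, lower edge 3 mm above the sill. Value in rad: 0 hangs shut, grows as the lower edge swings into the chest (+x), stop at 1.4; it cannot swing outward. About half a newton opens it; it falls shut by itself in about half a second.
- flap_edge (a point): Middle of the lower edge of the flap (moves with it).
- tin_green: Green enamelled paint tin, closed, flat: 110 mm long (own x), 66 mm wide (own y), 28 mm high, 0.14 to 0.28 kg; colour chart on the lid. Origin at the centre of its underside. Starts flat on the shelf, left or right of the mouth, long side roughly along the chest's x. Slides easily on the shelf (friction about 0.3). More than 20 N from the fingers dents it.
- tin_red: The red paint tin, same size and shape, lying on the other side of the shelf. It stays there. Origin at the centre of its underside.
- tape: Bystander: roll of masking tape lying flat, 100 mm across, 25 mm high, hole 68 mm. Origin at the centre of its underside.
- hammer: Bystander: hammer lying on its side, 260 mm long, about 26 mm high, handle along its own -x. Origin under its middle.
- screwdriver: Bystander: screwdriver with an orange handle, 200 mm long, 26 mm high, lying along its own x. Origin under its middle.
- glue: Bystander: white glue bottle standing upright, 56 mm across, 150 mm high. Origin at the centre of its underside.
- brush_jar: Bystander: blue jar of brushes, 76 mm across, 95 mm high, brushes up to 205 mm. Origin at the centre of its underside.
- tortoise: Bystander: small wooden tortoise, 115 x 60 x 42 mm. Origin under the middle of its shell.
- offcut: Bystander: dark wood offcut, 120 x 45 x 20 mm, lying flat. Origin at the centre of its underside.
Things that resemble listed ones, but are neither listed nor needed, are in the scene too. Leave any blue look-alike of the tin_red alone.

How it is judged:
On the way, in this order (a step that is already met when the one before it is completed fails the run):
1. the green tin, lying on the sill, has pushed the flap open (value of joint flap above 0.35 rad and x of tin_green in the frame of chest between -0.055 and 0.06 m), for 0.1 s.
2. the green tin has gone down the chute (x of tin_green in the frame of chest above 0.11 m and z of tin_green in the frame of chest below 0.075 m), for 0.2 s.
At the end, for the whole second after the job is handed in: The green tin lies at rest at the foot of the chute inside the chest (its origin 110 to 200 mm behind the flap plane and less than 75 mm above the table), the flap hangs shut (below 0.06 rad), and the red tin still lies flat within 20 mm of where it was (all of step 2 and x of tin_green in the frame of chest below 0.2 m and linear speed of tin_green below 0.02 m/s and value of joint flap below 0.06 rad and distance of tin_red from where it was at the start of the episode below 0.02 m and angle between tin_red's own z axis and vertical below 0.1 rad); the robot touches nothing.
It fails at once if the green tin is lifted off the shelf (origin more than 15 mm above it) (z of tin_green in the frame of chest above 0.12 m).
It fails at once if the green tin is gripped or rammed (more than 20 N from the fingers) (contact force between the fingers and tin_green above 20 N).
It fails at once if the green tin is flicked (faster than 0.5 m/s while still on the shelf) (x of tin_green in the frame of chest below 0.03 m and linear speed of tin_green above 0.5 m/s).
It fails at once if the red tin is moved more than 20 mm (distance of tin_red from where it was at the start of the episode above 0.02 m).
It fails at once if something else on the table is moved more than 30 mm (distance of any of tape, hammer, screwdriver, glue, brush_jar, tortoise, offcut from where it was at the start of the episode above 0.03 m).
It also fails if it takes over 56 s, if anything falls off the work surface, if the arm or the gripper's body presses on something with over 40 N, if the wrist force passes 120 N, or if a joint passes its speed limit or range.

## Working session

There is one attempt and no reset: what is moved stays moved. The work goes in short steps, Python scripts to look and compute and a shell command to move; the robot and the scene stay as the last step left them, time stands still between calls to the robot, and variables do not carry over. Pictures are saved under pics/ and viewed, at most 11 in all, crops included, and the job is handed in when it is done.

```bash
mkdir -p pics; python3 - <<'E'
from workcell import *
import cv2
for n in("scene","top"):
    cv2.imwrite(f"pics/{n}0.png",read_camera(n))
s=read_state();print(s["time"],s["tool_pos"],s["tcp_rot"])
E
```

```text
0.1 [ 0.19079697 -0.64677829  0.230062  ] [-3.10730044e+00 -4.48726782e-01  3.53291953e-04]
```

View pics/top0.png

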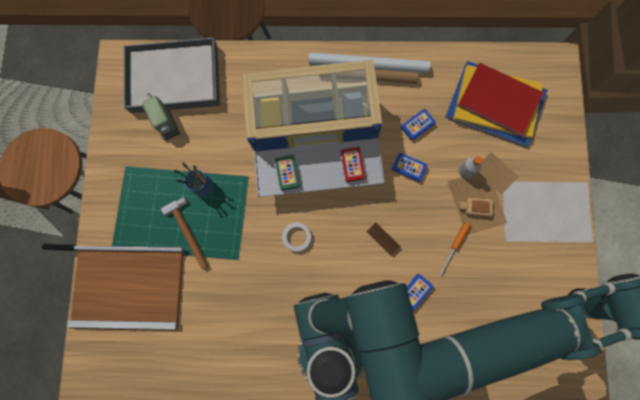

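View pics/scene0.png

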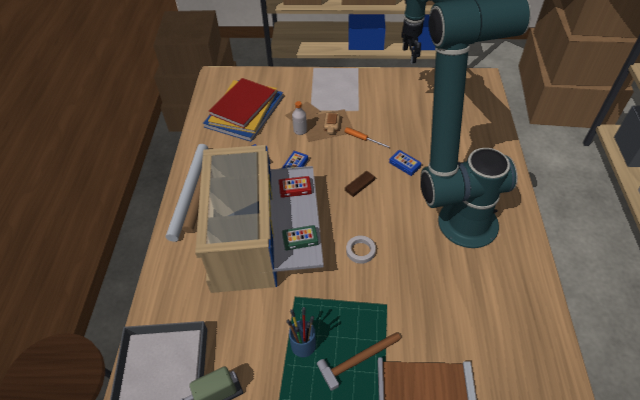

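The top view shows the chest at about (315,100), turned slightly, with the shelf below it. The green tin is at (288,173), left of the mouth. The red tin is at (352,165), on the right.

```bash
python3 - <<'E'
import cv2
a=cv2.imread("pics/top0.png")[120:220,235:400]
cv2.imwrite("pics/topc.png",cv2.resize(a,None,fx=4.8,fy=4.8,interpolation=cv2.INTER_CUBIC))
E
cat > h.py <<'E'
from workcell import *
import numpy as np
from scipy.spatial.transform import Rotation as Rn
def px2w(n,u,v,z):
    m=camera_model(n);K,R,t=[np.array(m[k]) for k in("camera_matrix","R","t")]
    d=R.T@np.linalg.solve(K,[u,v,1.]);c=-R.T@t
    return c+d*(z-c[2])/d[2]
def w2px(n,X):
    m=camera_model(n);K,R,t=[np.array(m[k]) for k in("camera_matrix","R","t")]
    p=K@(R@np.array(X)+t);return p[:2]/p[2]
E
python3 -c "
from h import *
for k,v in camera_model('top').items(): print(k,v)
s=read_state();print(Rn.from_rotvec(s['tcp_rot']).as_matrix().round(3))"
```

```text
camera_matrix [[464.95754425   0.         328.30203927]
 [  0.         464.95754425 199.52944283]
 [  0.           0.           1.        ]]
R [[ 0.01605624 -0.99972699 -0.01697453]
 [-0.98306387 -0.01268443 -0.1828238 ]
 [ 0.18255857  0.01962251 -0.98299915]]
t [0.00957973 0.51265676 1.54263484]
[[ 0.959  0.283 -0.001]
 [ 0.283 -0.959  0.002]
 [ 0.    -0.002 -1.   ]]
```

View pics/topc.png

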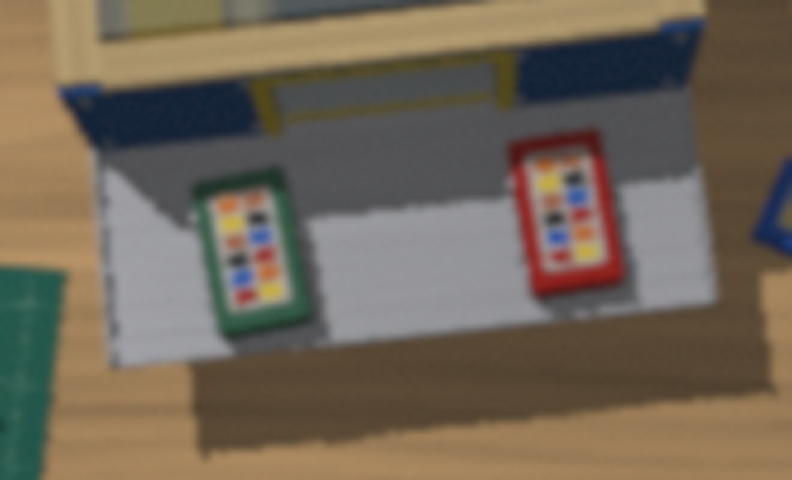

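The crop shows the shelf's front corners at (112,368) and (718,300). The flap's lower edge runs from (285,122) to (487,96). The green tin's corners are about (195,187), (282,170), (308,320) and (222,337).

```bash
python3 - <<'E'
from h import *
f=lambda u,v,z:px2w("top",235+(u+.5)/4.8-.5,120+(v+.5)/4.8-.5,z)
P={k:f(*c) for k,c in dict(FL=(112,368,.105),FR=(718,300,.105),BL=(100,150,.105),BR=(692,88,.105),ML=(285,122,.108),MR=(487,96,.108),
 gfl=(195,187,.133),gfr=(282,170,.133),gnr=(308,320,.133),gnl=(222,335,.133),
 rfl=(510,146,.133),rfr=(600,131,.133),rnr=(624,280,.133),rnl=(535,296,.133)).items()}
for k,v in P.items():print(k,v.round(4))
d=P["FL"]-P["FR"];print(np.linalg.norm(d),np.linalg.norm(P["FL"]-P["BL"]))
yaw=np.arctan2(-d[0],d[1]); 
m=P["ML"]-P["MR"];print("yaw",yaw,"flap yaw",np.arctan2(-m[0],m[1]),np.linalg.norm(m))
ex=np.array([np.cos(yaw),np.sin(yaw),0]);ey=np.array([-ex[1],ex[0],0])
o=(P["FL"]+P["FR"])/2+.16*ex;print("origin",o,"mouth by flap",(P["ML"]+P["MR"])/2)
for k,v in P.items():print(k,((v-o)@ex).round(4),((v-o)@ey).round(4))
E
```

```text
FL [0.5097 0.2487 0.105 ]
FR [ 0.5628 -0.1682  0.105 ]
BL [0.6653 0.264  0.105 ]
BR [ 0.7151 -0.1509  0.105 ]
ML [0.6862 0.1343 0.108 ]
MR [ 0.7067 -0.007   0.108 ]
gfl [0.6315 0.1923 0.133 ]
gfr [0.6442 0.1329 0.133 ]
gnr [0.5392 0.1121 0.133 ]
gnl [0.5281 0.1701 0.133 ]
rfl [ 0.663  -0.0234  0.133 ]
rfr [ 0.6744 -0.0851  0.133 ]
rnr [ 0.5696 -0.1018  0.133 ]
rnl [ 0.5577 -0.0415  0.133 ]
0.42024691848339896 0.15636176435446855
yaw 0.12665635301448325 flap yaw 0.1439816010078866 0.14279570101468883
origin [0.69497327 0.0604758  0.105     ] mouth by flap [0.69647315 0.06362409 0.108     ]
FL -0.16 0.2101
FR -0.16 -0.2101
BL -0.0037 0.2056
BR -0.0068 -0.2122
ML 0.0006 0.0743
MR 0.0031 -0.0685
gfl -0.0463 0.1388
gfr -0.0412 0.0782
gnr -0.148 0.0709
gnl -0.1517 0.1298
rfl -0.0423 -0.0792
rfr -0.0388 -0.1418
rnr -0.1449 -0.1451
rnl -0.149 -0.0838
```

```bash
cat >> h.py <<'E'
from scipy.linalg import logm
O=np.array([.6955,.0612,0]);YAW=.13
C=Rn.from_euler("z",YAW).as_matrix()
def tw(pc,Rc,n):
    """constant per-row (cm,rad) body twist to chest-frame pose; rows: shift then turn"""
    from scipy.optimize import least_squares
    s=read_state();R0=Rn.from_rotvec(s["tcp_rot"]).as_matrix();p0=np.array(s["tool_pos"])
    p1=O+C@np.array(pc);R1=C@Rc
    w=Rn.from_matrix(R0.T@R1).as_rotvec()/n
    M=np.zeros((3,3));A=np.eye(3);dR=Rn.from_rotvec(w).as_matrix()
    for i in range(n):M=M+A;A=A@dR
    d=np.linalg.solve(M,R0.T@(p1-p0))
    return (100*d).round(2),w.round(4)
def now():
    s=read_state();p=C.T@(np.array(s["tool_pos"])-O);R=C.T@Rn.from_rotvec(s["tcp_rot"]).as_matrix()
    print("t",s["time"],"chest p",p.round(4),"F",np.round(s["wrist_force"],1),"w",s["width"]);print(R.round(3));return p,R
# tool x along chest +y, y along chest +x, z down
SIDE=np.array([[0,1,0],[1,0,0],[0,0,-1.]])
E
python3 -c "
from h import *
now();print(tw([-.097,.178,.23],SIDE,28))"
```

```text
t 0.1 chest p [-0.5922 -0.6366  0.2301] F [-0.3 -0.6  0.2] w 0.9977853999621092
[[ 0.988  0.156 -0.   ]
 [ 0.156 -0.988  0.002]
 [ 0.    -0.002 -1.   ]]
(array([ 3.64, -0.69,  0.  ]), array([-0.0001, -0.0001, -0.0505]))
```

```bash
r='x'
python3 -m crank '[[[3.64,-0.69,0,0,0,-0.0505],[3.64,-0.69,0,0,0,-0.0505],[3.64,-0.69,0,0,0,-0.0505],[3.64,-0.69,0,0,0,-0.0505],[3.64,-0.69,0,0,0,-0.0505],[3.64,-0.69,0,0,0,-0.0505],[3.64,-0.69,0,0,0,-0.0505],[3.64,-0.69,0,0,0,-0.0505]]]' 5
python3 -m crank '[[[3.64,-0.69,0,0,0,-0.0505],[3.64,-0.69,0,0,0,-0.0505],[3.64,-0.69,0,0,0,-0.0505],[3.64,-0.69,0,0,0,-0.0505],[3.64,-0.69,0,0,0,-0.0505],[3.64,-0.69,0,0,0,-0.0505],[3.64,-0.69,0,0,0,-0.0505],[3.64,-0.69,0,0,0,-0.0505]]]'
python3 -c "
from h import *
now();print(tw([-.097,.178,.23],SIDE,12))"
```

```text
time: 0.77
tool_pos: [0.4262, -0.4676, 0.2306]
tcp_rot: [-2.954, -1.067, 0.0]
wrist_force: [0.6, -0.2, 0.9]
width: 0.586
grip_force: 0.0
time: 1.43
tool_pos: [0.5708, -0.2112, 0.2307]
tcp_rot: [-2.68, -1.638, 0.001]
wrist_force: [0.2, -1.1, -0.8]
width: 0.586
grip_force: 0.0
t 1.4333 chest p [-0.1589 -0.2539  0.2307] F [ 0.2 -1.1 -0.8] w 0.5858104780483663
[[ 0.568  0.823 -0.001]
 [ 0.823 -0.568  0.   ]
 [-0.    -0.001 -1.   ]]
(array([ 3.63, -0.68,  0.01]), array([-0.0001, -0.    , -0.0503]))
```

```bash
python3 -m crank '[[[3.64,-0.69,0,0,0,-0.0505],[3.64,-0.69,0,0,0,-0.0505],[3.64,-0.69,0,0,0,-0.0505],[3.64,-0.69,0,0,0,-0.0505],[3.64,-0.69,0,0,0,-0.0505],[3.64,-0.69,0,0,0,-0.0505],[3.64,-0.69,0,0,0,-0.0505],[3.64,-0.69,0,0,0,-0.0505]]]'
python3 -m crank '[[[3.64,-0.69,0,0,0,-0.0505],[3.64,-0.69,0,0,0,-0.0505],[3.64,-0.69,0,0,0,-0.0505],[3.64,-0.69,0,0,0,-0.0505],[0,0,0,0,0,0],[0,0,0,0,0,0]]]'
python3 -c "
from h import *
import cv2
now();print(tw([-.097,.178,.111],SIDE,6))
im=read_camera('wrist');cv2.imwrite('pics/w1.png',im)"
```

```text
time: 2.1
tool_pos: [0.6029, 0.0814, 0.2307]
tcp_rot: [-2.297, -2.143, 0.001]
wrist_force: [0.8, -0.0, 0.1]
width: 0.584
grip_force: 0.0
time: 2.6
tool_pos: [0.5741, 0.2267, 0.2306]
tcp_rot: [-2.068, -2.364, 0.002]
wrist_force: [-0.3, -0.6, 0.2]
width: 0.584
grip_force: 0.0
t 2.6 chest p [-0.0989  0.1799  0.2306] F [-0.3 -0.6  0.2] w 0.584458990020076
[[-0.004  1.    -0.001]
 [ 1.     0.004 -0.   ]
 [-0.    -0.001 -1.   ]]
(array([-0.03,  0.03,  1.99]), array([-0.0002,  0.0001,  0.0006]))
```

View pics/w1.png

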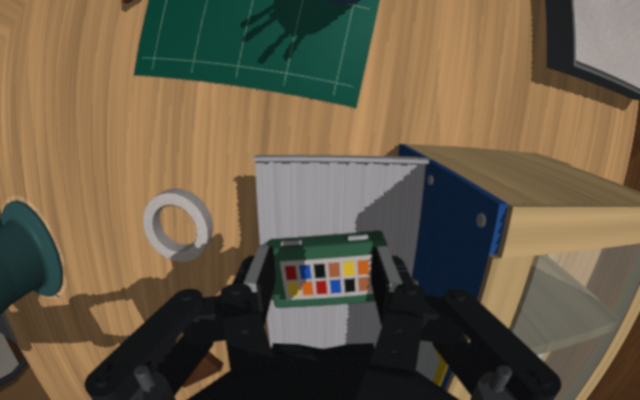

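The wrist view has the tin's lid between (275,250) and (385,300), with its left side and rim at rows 235-250. The shelf's left rim is at row 158. I'll check the gap beside the tin against the calibration.

```bash
cat >> h.py <<'E'
def wpx(u,v,z):
    m=camera_model("wrist");K,R,t=[np.array(m[k]) for k in("camera_matrix","R","t")]
    x=np.array([u-K[0,2],v-K[1,2]]);r=np.hypot(*x);th=r/K[0,0]
    d=R.T@np.append(x/r*np.sin(th),np.cos(th));c=-R.T@t
    return C.T@(c+d*(z-c[2])/d[2]-O)
E
python3 -c "
from h import *
for c in [(258,158,.113),(428,160,.113),(272,242,.105),(383,233,.105),(272,262,.133),(385,250,.133),(276,306,.133),(385,297,.133)]: print(c,wpx(*c).round(4))
"
```

```text
(258, 158, 0.113) [-0.1546  0.2104  0.113 ]
(428, 160, 0.113) [-0.0056  0.21    0.113 ]
(272, 242, 0.105) [-0.1476  0.1271  0.105 ]
(383, 233, 0.105) [-0.0408  0.1369  0.105 ]
(272, 262, 0.133) [-0.1437  0.1207  0.133 ]
(385, 250, 0.133) [-0.0437  0.1329  0.133 ]
(276, 306, 0.133) [-0.1435  0.0711  0.133 ]
(385, 297, 0.133) [-0.0388  0.0818  0.133 ]
```

```bash
python3 -m crank '[[[0,0,2.5,0,0,0],[0,0,2.5,0,0,0],[0,0,2.5,0,0,0],[0,0,2.5,0,0,0],[0,0,1.5,0,0,0],[0,0,0.5,0,0,0],[0,0,0,0,0,0]]]'
python3 -m crank '[[[-1,0,0,0,0,0],[-1,0,0,0,0,0],[-1,0,0,0,0,0],[-1,0,0,0,0,0],[-1,0,0,0,0,0],[-1,0,0,0,0,0]]]'
python3 -c "
from h import *
now()"
```

```text
time: 3.23
tool_pos: [0.5741, 0.2228, 0.1091]
tcp_rot: [-2.074, -2.357, 0.006]
wrist_force: [0.5, -0.5, 0.5]
width: 0.59
grip_force: 0.0
time: 3.73
tool_pos: [0.5835, 0.1642, 0.1121]
tcp_rot: [2.073, 2.36, 0.002]
wrist_force: [-0.6, 1.2, 0.0]
width: 0.582
grip_force: 0.4
t 3.7333 chest p [-0.0977  0.1167  0.1121] F [-0.6  1.2  0. ] w 0.5817357123987399
[[ 0.001  1.     0.001]
 [ 1.    -0.001  0.   ]
 [ 0.     0.001 -1.   ]]
```

```bash
python3 -m crank '[[[-1,0,0,0,0,0],[-1,0,0,0,0,0],[-1,0,0,0,0,0],[-1,0,0,0,0,0],[-1,0,0,0,0,0],[-1,0,0,0,0,0],[-0.7,0,0,0,0,0],[-0.4,0,0,0,0,0]]]'
python3 -m crank '[[[0,0,0,0,0,0],[0.5,0,0,0,0,0],[1,0,0,0,0,0],[3,0,0,0,0,0],[4,0,0,0,0,0]]]'
python3 -c "
from h import *
import cv2
now()
im=read_camera('wrist');cv2.imwrite('pics/w2.png',im)
im=read_camera('top');cv2.imwrite('pics/t2.png',cv2.resize(im[120:220,235:400],None,fx=4.8,fy=4.8,interpolation=cv2.INTER_CUBIC))"
```

```text
time: 4.4
tool_pos: [0.5922, 0.0938, 0.1112]
tcp_rot: [-2.073, -2.36, 0.0]
wrist_force: [0.4, 1.4, -0.4]
width: 0.586
grip_force: 0.4
time: 4.82
tool_pos: [0.5812, 0.1793, 0.1113]
tcp_rot: [2.075, 2.358, -0.0]
wrist_force: [0.3, 0.4, -0.3]
width: 0.582
grip_force: 0.0
t 4.8167 chest p [-0.098   0.1319  0.1113] F [ 0.3  0.4 -0.3] w 0.582186941404332
[[ 0.003  1.     0.   ]
 [ 1.    -0.003 -0.001]
 [-0.001  0.    -1.   ]]
```

View pics/w2.png

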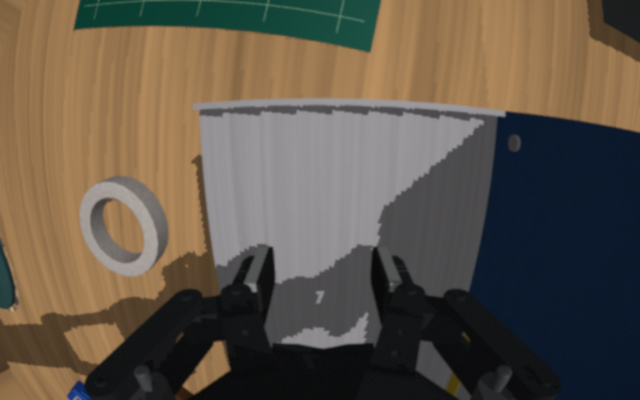

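```bash
python3 -c "
from h import *
p,R=now();m=camera_model('wrist');c=-np.array(m['R']).T@np.array(m['t']);print('cam in tool',R.T@(C.T@(c-O)-p), read_state()['q'])"
```

```text
t 4.9167 chest p [-0.0983  0.1377  0.1115] F [ 0.7 -1.   0.3] w 0.5858930574816681
[[-0.005  1.     0.   ]
 [ 1.     0.005  0.003]
 [ 0.003  0.    -1.   ]]
cam in tool [ 0.07766821  0.00019798 -0.14271743] [0.26642798 0.24017018 1.86575947 0.00286577 1.03485037 0.13045375]
```

View pics/t2.png

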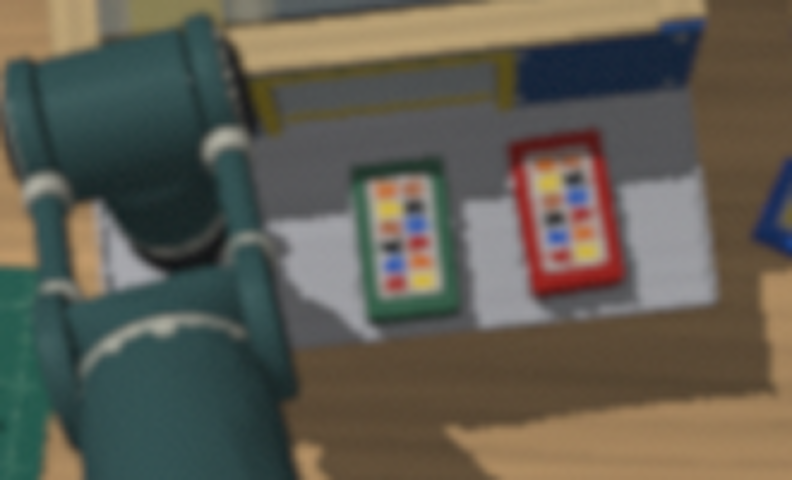

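```bash
cat >> h.py <<'E'
a=np.pi/4;PUSH=np.array([[-np.sin(a),0,np.cos(a)],[0,1,0],[-np.cos(a),0,-np.sin(a)]])
E
python3 -m crank '[[[1,0,0,0,0,0],[0,0,-3,0,0,0],[0,0,-4,0,0,0],[0,0,-4,0,0,0],[0,0,0,0,0,0]]]' 1.5
python3 -c "
from h import *
f=lambda u,v:C.T@(px2w('top',235+(u+.5)/4.8-.5,120+(v+.5)/4.8-.5,.133)-O)
for c in[(352,172),(440,158),(458,308),(370,318)]:print(f(*c).round(4))
now();print(tw([-.20,.003,.19],PUSH,16))"
```

```text
time: 5.33
tool_pos: [0.5848, 0.191, 0.2314]
tcp_rot: [2.067, 2.355, 0.02]
wrist_force: [1.7, 0.7, 2.1]
width: 0.176
grip_force: 0.0
[-0.0487  0.0301  0.133 ]
[-0.0459 -0.031   0.133 ]
[-0.1521 -0.0312  0.133 ]
[-0.152   0.0288  0.133 ]
t 5.3333 chest p [-0.0929  0.1431  0.2314] F [1.7 0.7 2.1] w 0.17628768618888763
[[-0.     1.     0.015]
 [ 1.     0.     0.002]
 [ 0.002  0.015 -1.   ]]
(array([-0.17, -1.24,  0.19]), array([-0.0375, -0.0377, -0.0929]))
```

```bash
python3 -m crank '[[[-0.17,-1.24,0.19,-0.0375,-0.0377,-0.0929],[-0.17,-1.24,0.19,-0.0375,-0.0377,-0.0929],[-0.17,-1.24,0.19,-0.0375,-0.0377,-0.0929],[-0.17,-1.24,0.19,-0.0375,-0.0377,-0.0929],[-0.17,-1.24,0.19,-0.0375,-0.0377,-0.0929],[-0.17,-1.24,0.19,-0.0375,-0.0377,-0.0929],[-0.17,-1.24,0.19,-0.0375,-0.0377,-0.0929],[-0.17,-1.24,0.19,-0.0375,-0.0377,-0.0929]]]'
python3 -c "
from h import *
now();print(tw([-.20,.003,.19],PUSH,8),read_state()['q'])"
```

```text
time: 6.0
tool_pos: [0.5015, 0.1332, 0.199]
tcp_rot: [0.91, 2.568, 0.037]
wrist_force: [0.7, -0.6, 0.8]
width: 0.177
grip_force: 0.0
t 6.0 chest p [-0.1831  0.0965  0.199 ] F [ 0.7 -0.6  0.8] w 0.17745566396086176
[[-0.616  0.694  0.373]
 [ 0.694  0.702 -0.161]
 [-0.373  0.16  -0.914]]
(array([-0.27, -1.19,  0.15]), array([-0.0382, -0.0393, -0.0919])) [ 0.37750905 -0.22063669  2.21616501 -0.3395276   0.83656841 -0.32268985]
```

```bash
python3 -m crank '[[[-0.27,-1.2,0.15,-0.038,-0.039,-0.092],[-0.27,-1.2,0.15,-0.038,-0.039,-0.092],[-0.27,-1.2,0.15,-0.038,-0.039,-0.092],[-0.27,-1.2,0.15,-0.038,-0.039,-0.092],[-0.27,-1.2,0.15,-0.038,-0.039,-0.092],[-0.27,-1.2,0.15,-0.038,-0.039,-0.092],[-0.27,-1.2,0.15,-0.038,-0.039,-0.092],[-0.27,-1.2,0.15,-0.038,-0.039,-0.092]]]'
python3 -m crank '[[[0,0,0,0,0,0],[0,0,0,0,0,0]]]'
python3 -c "
from h import *
now();print(tw([-.185,.0,.115],PUSH,6),read_state()['q'])"
```

```text
time: 6.67
tool_pos: [0.4906, 0.0558, 0.1868]
tcp_rot: [0.02, 2.427, 0.07]
wrist_force: [-0.2, 0.4, -0.0]
width: 0.172
grip_force: 0.0
time: 6.83
tool_pos: [0.4909, 0.0556, 0.1869]
tcp_rot: [0.029, 2.429, 0.071]
wrist_force: [-0.7, 0.1, -0.1]
width: 0.176
grip_force: 0.0
t 6.8333 chest p [-0.2036  0.0209  0.1869] F [-0.7  0.1 -0.1] w 0.17561998045444802
[[-0.746  0.131  0.653]
 [ 0.138  0.99  -0.042]
 [-0.652  0.059 -0.756]]
(array([ 0.56, -0.37,  1.1 ]), array([-0.0078, -0.0117, -0.0228])) [ 0.05870572 -0.48818807  2.52204281  0.01318213  0.39431285 -1.49845606]
```

```bash
cat >> h.py <<'E'
def pu(deg):
    b=np.radians(deg);return np.array([[-np.cos(b),0,np.sin(b)],[0,1,0],[-np.sin(b),0,-np.cos(b)]])
E
python3 -c "
from h import *
print(tw([-.185,.0,.115],pu(35),6))"
```

```text
(array([ 0.48, -0.36,  1.14]), array([-0.0057,  0.0174, -0.0234]))
```

```bash
python3 -m crank '[[[0.48,-0.36,1.14,-0.0057,0.0174,-0.0234],[0.48,-0.36,1.14,-0.0057,0.0174,-0.0234],[0.48,-0.36,1.14,-0.0057,0.0174,-0.0234],[0.48,-0.36,1.14,-0.0057,0.0174,-0.0234],[0.48,-0.36,1.14,-0.0057,0.0174,-0.0234],[0.48,-0.36,1.14,-0.0057,0.0174,-0.0234],[0,0,0,0,0,0]]]'
python3 -c "
from h import *
import cv2
p,R=now();print(tw([-.165,.0,.115],pu(35),2),read_state()['q'])
cv2.imwrite('pics/w3.png',read_camera('wrist'))"
```

```text
time: 7.42
tool_pos: [0.5123, 0.0384, 0.1133]
tcp_rot: [-0.169, 2.53, 0.052]
wrist_force: [-0.2, 0.3, 0.3]
width: 0.181
grip_force: 0.0
t 7.4167 chest p [-0.1846  0.0012  0.1133] F [-0.2  0.3  0.3] w 0.1805385345825053
[[-0.821 -0.003  0.57 ]
 [-0.003  1.     0.002]
 [-0.57  -0.001 -0.821]]
(array([-0.85, -0.06,  0.49]), array([ 0.0008, -0.0019,  0.0016])) [-0.0402386  -0.26084537  2.49017724  0.3106779   0.32682479 -2.00938935]
```

View pics/w3.png

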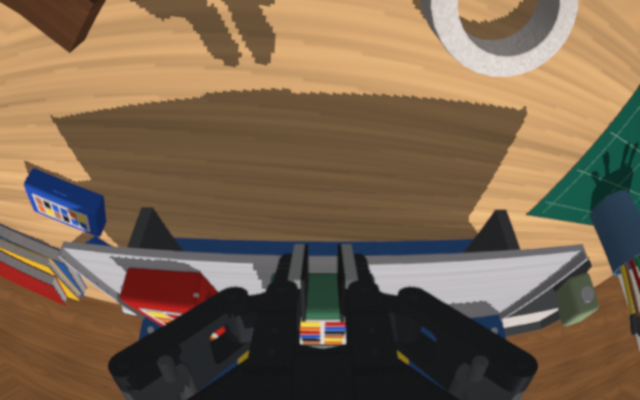

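The view from behind shows both fingertips at (300,260) and (348,260), straddling the rear of the green tin symmetrically. The red tin is clear at (160,290). I'll start pushing.

```bash
python3 -m crank '[[[-0.82,0,0.57,0,0,0],[-0.82,0,0.57,0,0,0],[-0.66,0,0.46,0,0,0],[-0.66,0,0.46,0,0,0],[-0.66,0,0.46,0,0,0],[-0.66,0,0.46,0,0,0],[-0.66,0,0.46,0,0,0],[-0.66,0,0.46,0,0,0]]]'
python3 -c "
from h import *
now();print(tw([-.07,.0,.115],pu(45),6),read_state()['q'])"
```

```text
time: 8.13
tool_pos: [0.5807, 0.0474, 0.1153]
tcp_rot: [-0.17, 2.526, 0.051]
wrist_force: [0.1, -0.1, 0.5]
width: 0.178
grip_force: 0.3
t 8.1333 chest p [-0.1156  0.0011  0.1153] F [ 0.1 -0.1  0.5] w 0.17783468028704574
[[-0.819 -0.004  0.574]
 [-0.004  1.     0.001]
 [-0.574 -0.002 -0.819]]
(array([-0.59, -0.02,  0.48]), array([ 0.0002, -0.029 ,  0.0007])) [-0.00963525 -0.10467041  2.36423777  0.28909513  0.28689027 -1.96769981]
```

```bash
python3 -m crank '[[[-0.66,0,0.46,0,0,0],[-0.66,0,0.46,0,0,0],[-0.66,0,0.46,0,0,0],[-0.66,0,0.46,0,0,0],[-0.66,0,0.46,0,0,0],[-0.66,0,0.46,0,0,0]]]'
python3 -c "
from h import *
import cv2
now();print(tw([-.01,.0,.115],pu(42),8),read_state()['q'])
im=read_camera('top');cv2.imwrite('pics/t4.png',cv2.resize(im[70:220,235:400],None,fx=4,fy=4,interpolation=cv2.INTER_CUBIC))"
```

```text
time: 8.63
tool_pos: [0.6285, 0.0537, 0.1153]
tcp_rot: [-0.17, 2.526, 0.051]
wrist_force: [-1.2, 0.4, 1.0]
width: 0.179
grip_force: 0.6
t 8.6333 chest p [-0.0674  0.0013  0.1153] F [-1.2  0.4  1. ] w 0.17902358018702091
[[-0.819 -0.004  0.574]
 [-0.004  1.     0.001]
 [-0.574 -0.002 -0.819]]
(array([-0.56, -0.02,  0.45]), array([ 0.0001, -0.0153,  0.0005])) [ 0.00627789 -0.00583706  2.27176078  0.26424126  0.27758158 -1.93130103]
```

View pics/t4.png

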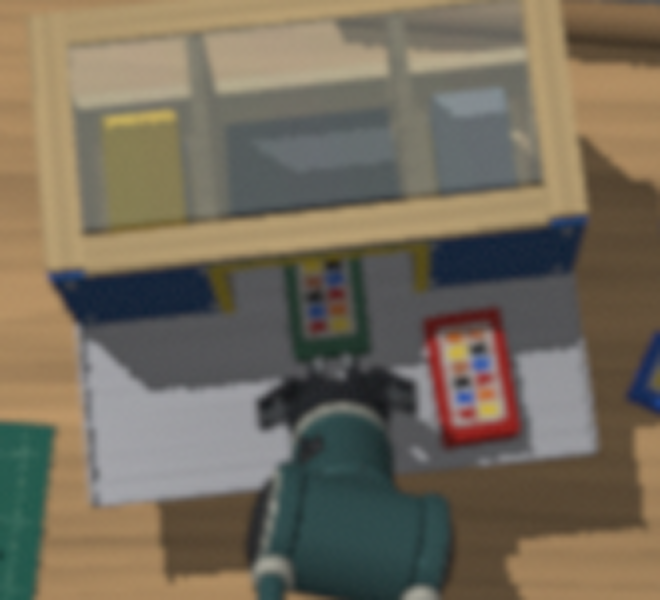

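The tin is going squarely into the mouth. Its rear edge is at (330,350) and the flap is lifting. The right-hand linkage at (410,390) clears the red tin at (430,330).

```bash
python3 -m crank '[[[-0.56,-0.02,0.45,0,-0.015,0],[-0.56,-0.02,0.45,0,-0.015,0],[-0.56,-0.02,0.45,0,-0.015,0],[-0.56,-0.02,0.45,0,-0.015,0],[-0.56,-0.02,0.45,0,-0.015,0],[-0.5,0,0.42,0,-0.015,0]]]'
python3 -c "
from h import *
import cv2
now();print(tw([-.005,.0,.115],pu(42),4),read_state()['q'])
im=read_camera('top');cv2.imwrite('pics/t5.png',cv2.resize(im[70:220,235:400],None,fx=4,fy=4,interpolation=cv2.INTER_CUBIC))"
```

```text
time: 9.18
tool_pos: [0.6705, 0.0583, 0.1141]
tcp_rot: [-0.164, 2.435, 0.057]
wrist_force: [-0.4, 0.9, 0.0]
width: 0.175
grip_force: 0.5
t 9.1833 chest p [-0.0251  0.0004  0.1141] F [-0.4  0.9  0. ] w 0.1748285025370984
[[-0.763 -0.004  0.646]
 [-0.004  1.     0.001]
 [-0.646 -0.002 -0.764]]
(array([-0.39, -0.01,  0.31]), array([ 0.0002, -0.0077,  0.0011])) [ 0.00886545  0.06139311  2.25047282  0.54381949  0.15319678 -2.20658765]
```

View pics/t5.png

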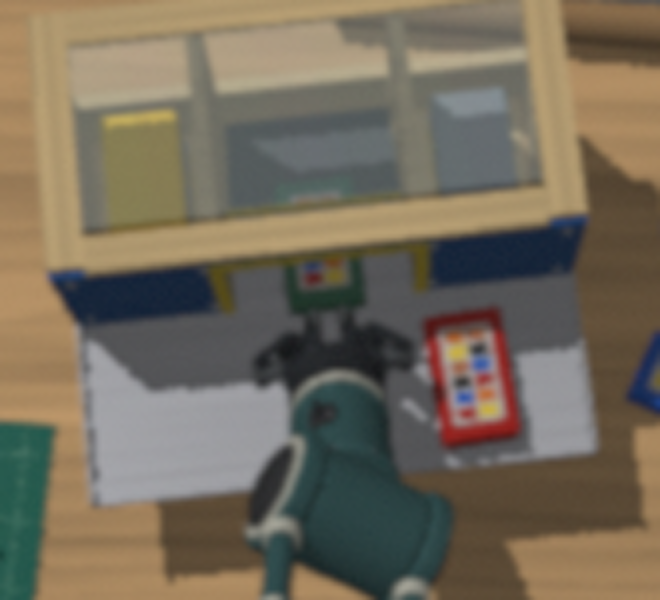

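The tin's front shows through the top, and only its tail at (325,285) is still in the mouth. I'll push a little more.

```bash
python3 -m crank '[[[-0.42,0,0.36,0,0,0],[-0.42,0,0.36,0,0,0],[-0.42,0,0.36,0,0,0],[-0.42,0,0.36,0,0,0],[0,0,0,0,0,0],[0,0,0,0,0,0],[0,0,0,0,0,0]]]'
python3 -c "
from h import *
import cv2
now();print(read_state()['q'])
im=read_camera('top');cv2.imwrite('pics/t6.png',cv2.resize(im[70:220,235:400],None,fx=4,fy=4,interpolation=cv2.INTER_CUBIC))"
```

```text
time: 9.82
tool_pos: [0.6918, 0.0613, 0.1138]
tcp_rot: [-0.165, 2.436, 0.058]
wrist_force: [-0.8, 0.2, -0.4]
width: 0.177
grip_force: 0.0
t 9.8167 chest p [-0.0036  0.0006  0.1138] F [-0.8  0.2 -0.4] w 0.17695880223162225
[[-0.764 -0.004  0.645]
 [-0.005  1.     0.001]
 [-0.645 -0.002 -0.764]]
[ 0.01473147  0.1012101   2.20680769  0.50893999  0.15547776 -2.16736798]
```

View pics/t6.png

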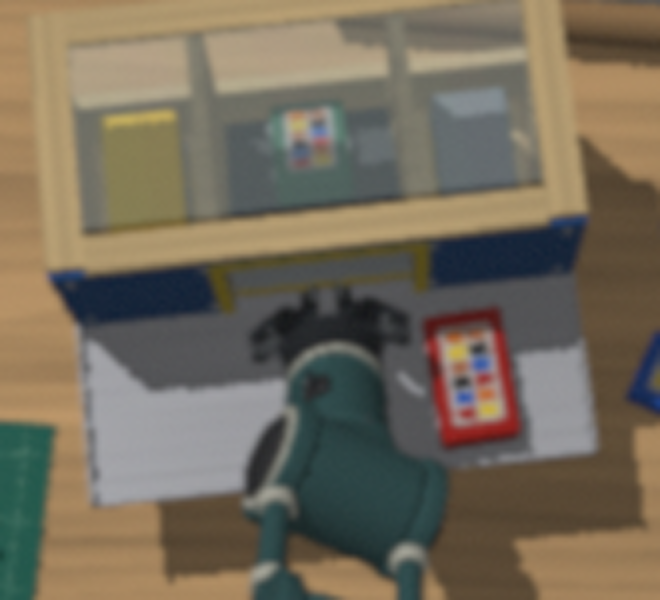

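The tin has slid down the chute: it shows through the clear top at (308,145). The flap has fallen back. I'll withdraw straight back, settle and check.

```bash
python3 -m crank '[[[0.4,0,-0.33,0,0,0],[0.77,0,-0.64,0,0,0],[0.77,0,-0.64,0,0,0],[1.1,0,-1,0,0,0],[1.1,0,-1,0,0,0],[1.1,0,-1,0,0,0],[0.8,0,-1,0,0,0],[0,0,0,0,0,0]]]'
python3 -m crank '[[[0,0,0,0,0,0],[0,0,0,0,0,0],[0,0,0,0,0,0],[0,0,0,0,0,0],[0,0,0,0,0,0],[0,0,0,0,0,0],[0,0,0,0,0,0],[0,0,0,0,0,0]]]'
python3 -c "
from h import *
import cv2
now()
im=read_camera('top');cv2.imwrite('pics/t7.png',cv2.resize(im[70:220,235:400],None,fx=4,fy=4,interpolation=cv2.INTER_CUBIC))"
```

```text
time: 10.53
tool_pos: [0.6067, 0.0503, 0.1165]
tcp_rot: [-0.165, 2.438, 0.058]
wrist_force: [0.0, -0.6, -1.4]
width: 0.171
grip_force: 0.0
time: 11.2
tool_pos: [0.6104, 0.0503, 0.1177]
tcp_rot: [-0.165, 2.436, 0.058]
wrist_force: [-0.1, 0.2, 0.6]
width: 0.171
grip_force: 0.0
t 11.2 chest p [-0.0858  0.0003  0.1177] F [-0.1  0.2  0.6] w 0.1714617886220524
[[-0.764 -0.004  0.645]
 [-0.004  1.     0.001]
 [-0.645 -0.002 -0.764]]
```

View pics/t7.png

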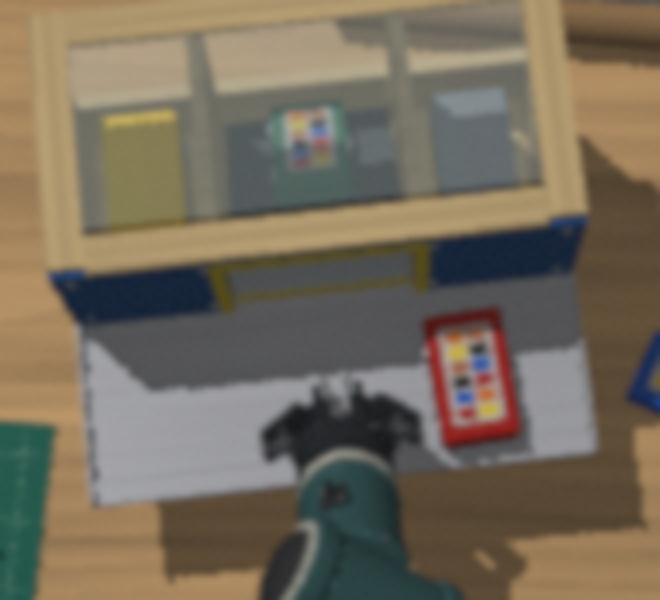

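The tin is at rest at the foot of the chute, at (308,145). The flap's yellow edge runs along the sill at (320,290), so it is shut. The red tin hasn't moved and the fingers are clear of everything.

```bash
python3 -c "
from workcell import *
print(finish_job())"
```

```text
the job is handed in; nothing more can be done
None
```

I pushed the green tin through the flap and down the chute, and handed the job in at about 11 s; in the last picture it was at rest at the foot, with the flap shut, the red tin in place and the fingers clear.

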